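# Refit the snap ring of a slide-bar stone magnifier

## Task

Slide the magnifier's lens carriage along its bar until it is fully home against the shoulder. Then take the snap ring pliers from their wooden rest by the handles, squeeze them to spread the snap ring on their tips, pass the ring over the free end of the bar and bring it to the groove in front of the carriage. Finish while holding it there: squeezed fully spread, centred round the bar at the groove and carried by the gripper without leaning on the bar; do not let go, and leave the two jars and the loupe alone.

Things in the scene. Friction and masses are not known exactly. Their poses are not given: they have to be found in the camera images.
- stand: Magnifier stand, fixed. Origin on the desk; x runs along the level steel bar from its free end to the grey column, z up. Bar 26 mm in diameter, axis 80 mm above the desk at y = 0: free end at x = -98 mm, groove at -50, shoulder (36 mm disc, the carriage's stop) at -6, column 44 mm wide at 10 to 44 mm, 104 mm high. Base plate 120 x 100 x 12 mm, x = -40 to 80 mm
- groove (a point): Centre of the groove, on the bar's axis (80 mm above the desk); the groove is 10 mm wide along the bar, 21 mm in diameter. Axes as the stand's
- bar_tip (a point): Centre of the bar's free end face, 48 mm from the groove. Axes as the stand's
- carriage (a joint): Distance of the lens carriage from its stop, in m: 0 = home against the shoulder, up to 0.055 towards the free end, where it covers the groove. Slides with about 2 N of friction and stays where it is left
- tab (a point): Grip point on the lens carriage's upright black thumb tab: 14 mm wide across the bar (y), 16 mm along it, top 12 mm above this point; the aluminium block (29 x 36 mm) round the bar has its top 23 mm below it. A 48 mm lens stands out to +y at bar height. At home this point is 29.5 mm past the groove along the bar, 40 mm above its axis. Axes as the stand's
- rest: Wooden rest for the pliers, fixed: base board 70 x 90 x 10 mm with two upright frames 50 mm wide, tops 97 mm above the desk (corner lips to 101.5 mm), 12 mm apart; the pliers' jaws and ring hang between them, so lift the pliers straight up by at least 95 mm
- pliers: Snap ring pliers, loose, about 0.1 kg, upright in the rest, handles up, ring down. Origin at the pivot (103 mm above the desk on the rest), between steel cheeks 29 x 34 x 12 mm; z up along the handles, x square to the flat of pliers and ring (the ring's axis), y the line along which the handles are squeezed
- handles (a point): Grip point midway between the two black handles, 38 mm above the pivot. Handles 14 mm deep (x), from 17 to 59 mm above the pivot; outer width (y) here 52 mm relaxed (60 at the top), 36 mm squeezed, then with parallel faces. 4 N starts to spread the ring, 6 to 8 N reaches the stop, 15 to 30 N holds it firmly; it may be squeezed on the rest. Axes as the pliers'
- ring_centre (a point): Centre of the spread snap ring, 62 mm below the pivot; axes as the pliers'. The ring (4.4 mm round wire, gap up) stays threaded on the tips. Relaxed it is too small for the bar, lowest point 87 mm below the pivot; fully spread it is 33 mm inside (3.5 mm clear of the bar all round), lowest point 83 mm below the pivot
- lever_left (a joint): Squeeze of the pliers (both levers move alike), in rad: 0 = relaxed, 0.216 = fully spread at the stop
- stone_jar_1: Bystander: small glass jar with black cap, 39 mm wide, 43 mm high, origin under it
- stone_jar_2: Bystander: small glass jar with black cap, 39 mm wide, 43 mm high, origin under it
- loupe: Bystander: folding loupe, 27 x 44 x 14 mm, origin under it
Mind the look-alikes: they are no part of the job. Several things look just like the rest: the one meant starts farthest from the robot's base.

How it is judged:
By the outcome, as a careful person would: the job done as asked, in the order asked, and still so for the second after the job is handed in, while the arm keeps its last pose, push and grip.
It also fails if it takes over 59 s, if anything falls off the work surface, if the arm or the gripper's body presses on something with over 40 N, if the wrist force passes 120 N, or if a joint passes its speed limit or range.

## Robot

A 7-joint arm with a two-finger parallel gripper is mounted at the origin on a cart in front of the work surface, level with it; the furniture and walls round the work are solid. World frame = base frame: x ahead of the robot, y to its left, z up, the work surface at z = 0. Lengths are in m, angles in rad, forces in N, time in s.
With the tool pointing down it reaches from about 0.425 to 0.875 m from the base axis. Payload 4.7 kg.
Tool frame: the origin (TCP) lies midway between the tips of the shut fingers; the grasp point (between the pads) lies 19 mm behind it; z points along the fingers, y is the line along which they close (so a half turn about z gives the same grasp; the last joint's range is limited). The gripper opens to 87 mm and grips with 3 to 60 N. Pads are 19 mm wide; open, the fingers measure 117 mm over their backs; the gripper's body (75 mm by 190 mm) begins 51 mm behind the grasp point.
Start: joints at [-1.209, 0.321, -0.07, 1.45, 0.023, 1.371, -0.057], TCP at [0.222, 0.611, 0.191] pointing down, gripper open.
Joint ranges: [-2.86, 2.86], [-0.3, 2.09], [-1.38, 1.24], [0.06, 2.45], [-1.56, 4.7], [0.09, 2.05], [-2.69, 2.69]. Speed limits (rad/s): [2.57, 2.57, 3.14, 3.14, 3.14, 3.14, 3.14].

## Interface

Orientations are given as a rotation vector (axis times angle).
In Python, from rig import manip gives the robot as it stands. Calls block until the motion is done:
- manip.move_pose(position, orientation): joint-space move of the TCP to a pose.
- manip.move_l(position, rotation=None, vel=0.15, max_force=None): straight line of the TCP; rotation=None keeps the orientation; vel is the mean speed in m/s. With max_force (N) it stops when the force on the tool has changed by that much, and returns True; else False.
- manip.goto_joints(angles): joint-space move.
- manip.set_gripper(opening, grasp_force=None): finger opening in m; grasp_force is the grip in N (None keeps the last); returns when the fingers have stopped.
- manip.dwell(seconds).
- manip.ik(position, orientation): joint angles nearest the present ones, or None.
- manip.capture(name): name is "side" or "top"; returns a dict with "image" (480x640x3 uint8, blue, green, red), "K" (3x3 intrinsics, pixels), "k1" (the pictures are not rectified: a ray, as slopes to the right and down, at radius r is drawn at 1 + k1 r^2 times it, then the intrinsics apply), "rvec" (rotation vector, rad) and "tvec" (3), from world to camera coordinates, as OpenCV has them. Camera axes: x right, y down, z forward; pixel columns grow to the right and rows downward; lengths in m; the calibration is good to about 2 mm. A picture is of the moment at which its call begins. There is no depth.
A pose or a line that the arm cannot do raises manip.MotionError and nothing moves.
- manip.close_job(): hands the job in; it is judged then, once.
Readings, each from a call of its own:
- manip.read_time(): time.
- manip.read_q(): joint angles.
- manip.read_joint_vel(): joint speeds.
- manip.read_tau(): joint torques, N m.
- manip.read_tool_pos(): TCP position.
- manip.read_orientation(): TCP orientation.
- manip.read_force(): force on the tool from outside, world axes, zero at the start.
- manip.read_torque(): the same for the moment, N m.
- manip.read_opening(): finger opening in m.
- manip.read_grasp_force(): force on a finger pad.
Only numpy, scipy, OpenCV 4.12 (cv2) and the standard library are available. Lean on these libraries where they do the work, as an engineer would, in place of code of your own. Each camera call takes 0.05 s, during which the arm holds its last target. There are 200 camera calls.

## Working session

There is one attempt and no reset: what is moved stays moved. The work goes in short steps, each a Python script; the robot and the scene stay as the last script left them, time stands still between calls to the robot, and variables do not carry over. Pictures are saved under pics/ and viewed, at most 13 in all, crops included, and the job is handed in when it is done.

```bash
mkdir -p pics; cat > h.py <<'E'
import numpy as np, cv2, pickle
from scipy.spatial.transform import Rotation as R
def ray(c,uv):
    K=c["K"];d=np.array([c["k1"],0,0,0,0],float)
    p=cv2.undistortPoints(np.array([[uv]],float),K,d)[0,0]
    Rm=cv2.Rodrigues(np.array(c["rvec"],float))[0]
    o=-Rm.T@np.array(c["tvec"],float).ravel()
    v=Rm.T@np.array([p[0],p[1],1]); return o,v
def atz(c,uv,z):
    o,v=ray(c,uv); return o+v*(z-o[2])/v[2]
def proj(c,P):
    return cv2.projectPoints(np.array(P,float).reshape(-1,3),np.array(c["rvec"],float),np.array(c["tvec"],float),np.array(c["K"],float),np.array([c["k1"],0,0,0,0],float))[0][:,0]
def save(c,n): pickle.dump(c,open(n+'.pkl','wb'))
def load(n): return pickle.load(open(n+'.pkl','rb'))
def tri(c1,p1,c2,p2):
    a,u=ray(c1,p1);b,v=ray(c2,p2)
    s=np.linalg.lstsq(np.c_[u,-v],b-a,rcond=None)[0]
    return (a+u*s[0]+b+v*s[1])/2, np.linalg.norm(a+u*s[0]-b-v*s[1])
E
python3 - <<'E'
from rig import manip; from h import *
for n in("top","side"):
    c=manip.capture(n); save(c,n); cv2.imwrite(f'pics/{n}0.png',c["image"]); print(n,ray(c,(320,240)))
print(manip.read_orientation())
E
```

```text
top (array([0.40190582, 0.19269393, 0.94093683]), array([ 0.18901658, -0.00437208, -0.98201548]))
side (array([ 0.12110522, -0.44763642,  0.6816408 ]), array([ 0.4462895 ,  0.67813275, -0.58423781]))
[-5.43540394e-01 -3.09401231e+00  2.65575204e-03]
```

View pics/top0.png

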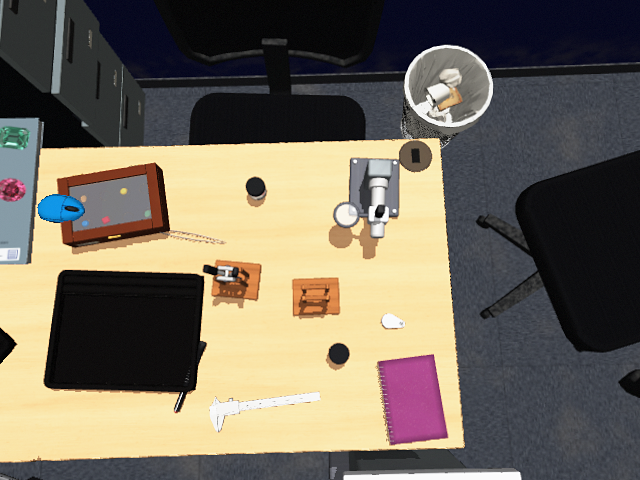

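View pics/side0.png

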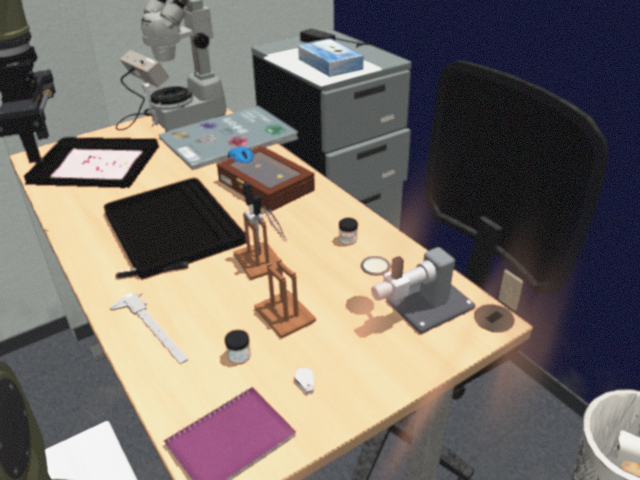

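The top view shows the stand at (375,195) with its bar's free end at (377,235). There are two rests, one at (236,280) holding the pliers and an empty one at (316,296). The jars are at (256,188) and (339,354), the loupe at (392,321). Next I'll enlarge the parts that matter.

```bash
python3 - <<'E'
from h import *
t=load('top');s=load('side')
def crop(c,x,y): return cv2.resize(c["image"][y:y+75,x:x+100],(400,300),interpolation=cv2.INTER_CUBIC)
cv2.imwrite('pics/crops.png',np.vstack([np.hstack([crop(t,185,240),crop(t,325,165)]),np.hstack([crop(s,215,190),crop(s,355,245)])]))
for n,uv in dict(rest1=(236,280),rest2=(316,296)).items(): print(n,atz(t,uv,.01),np.hypot(*atz(t,uv,.01)[:2]))
E
```

```text
rest1 [0.50674032 0.35322248 0.01      ] 0.6176988479556932
rest2 [0.47171815 0.19922737 0.01      ] 0.5120640236349966
```

View pics/crops.png

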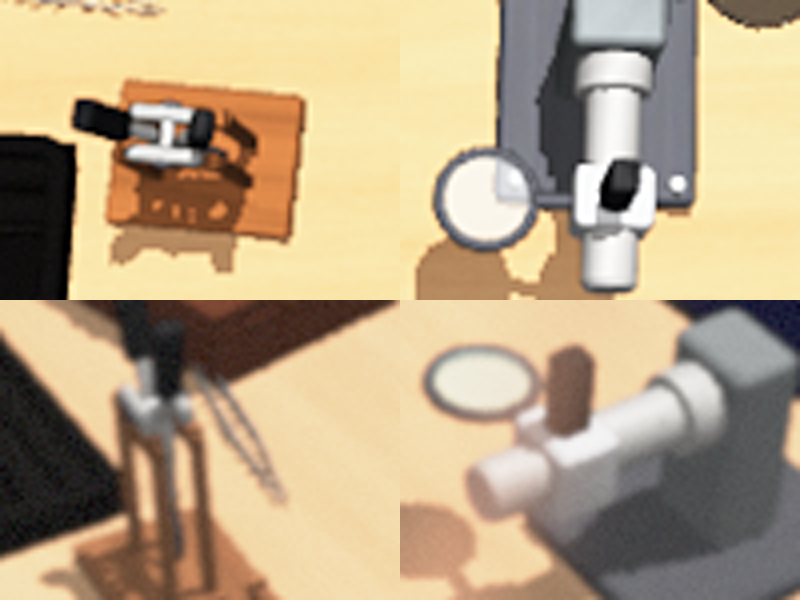

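The two rest candidates are rest1 at (236,280), 0.62 m from the base, and rest2 at (316,296), 0.51 m away. Rest1 is the one meant: it is farthest, and the crop confirms that it holds the pliers. Now I'll fit the poses.

```bash
python3 - <<'E'
from h import *
from scipy.optimize import least_squares
t=load('top');s=load('side')
q=lambda ox,oy,x,y:(ox+x/4-.4,oy+y/4-.4)
# stand
def T(p,P): 
    c,sn=np.cos(p[2]),np.sin(p[2]); P=np.atleast_2d(P); return np.c_[p[0]+c*P[:,0]-sn*P[:,1],p[1]+sn*P[:,0]+c*P[:,1],P[:,2]]
pts=[(t,q(325,165,290,205),(-.04,-.05,.012)),(t,q(325,165,100,203),(-.04,.05,.012)),(t,(350.5,159),(.08,.05,.012)),(t,(398.5,159),(.08,-.05,.012)),
 (s,q(355,245,88,195),(-.098,0,.08))]
ax=[(q(325,165,209.5,250)),(q(325,165,214,130))]
def f(p):
    r=[]
    for c,uv,P in pts: r+=list(proj(c,T(p,P))[0]-uv)
    for uv in ax:
        w=atz(t,uv,.08)[:2]-p[:2]; r.append(480*(-np.sin(p[2])*w[0]+np.cos(p[2])*w[1]))
    return r
S=least_squares(f,[.62,.08,0],loss='soft_l1'); print('stand',S.x,np.round(f(S.x),1))
g=T(S.x,(-.05,0,.08))[0];print('groove',g, 'tip',T(S.x,(-.098,0,.08)))
# tab top centre: top crop & side crop
for uv,c in((q(325,165,225,172),t),(q(355,245,172,52),s)):
    w=atz(c,uv,.132)-np.r_[S.x[:2],0]; print('tab stand frame',np.cos(S.x[2])*w[0]+np.sin(S.x[2])*w[1],-np.sin(S.x[2])*w[0]+np.cos(S.x[2])*w[1])
B=[atz(t,q(185,240,*u),.01) for u in((125,80),(305,97),(290,240),(108,222))]
print('rest',np.mean(B,0),[np.linalg.norm(B[i]-B[(i+1)%4]) for i in range(4)],[np.degrees(np.arctan2(*(-(B[i]-B[j]))[[0,1]])) for i,j in((0,1),(3,2))])
h=[atz(t,q(185,240,*u),.160) for u in((88,114),(202,122))];print('handles',h,np.mean(h,0))
for uv in((135,8+0),(168,30)): print('side handle tops',atz(s,q(215,190,*uv),.16))
E
```

```text
stand [ 0.66671829  0.07879906 -0.05240649] [ 2.1  0.4 -1.1 -0.3 -1.1 -1.7  0.5 -0.7 -2.3  0.7  0.7 -0.2]
groove [0.61678693 0.08141818 0.08      ] tip [[0.56885283 0.08393254 0.08      ]]
tab stand frame -0.055212092652772805 0.0009050808862286412
tab stand frame -0.055583728450718635 0.002017947336773099
rest [0.5078716 0.3525415 0.01     ] [np.float64(0.08836106765618038), np.float64(0.06949724926592986), np.float64(0.08815489410967406), np.float64(0.06922075981399438)] [np.float64(-172.99375704529703), np.float64(-172.8119173556836)]
handles [array([0.51064146, 0.37536271, 0.16      ]), array([0.50607407, 0.32890872, 0.16      ])] [0.50835776 0.35213572 0.16      ]
side handle tops [0.49944    0.34603809 0.16      ]
side handle tops [0.50214635 0.32198246 0.16      ]
```

```bash
cat >> h.py <<'E'
ST=np.array([.66672,.07880,-.0524])
def stand(P):
    c,s=np.cos(ST[2]),np.sin(ST[2]); return np.array([ST[0]+c*P[0]-s*P[1],ST[1]+s*P[0]+c*P[1],P[2]])
def tostand(W):
    c,s=np.cos(ST[2]),np.sin(ST[2]); w=np.array(W)-[ST[0],ST[1],0]; return np.array([c*w[0]+s*w[1],-s*w[0]+c*w[1],w[2]])
def down(yaw): return (R.from_euler('z',np.pi+yaw)*R.from_euler('x',np.pi)).as_rotvec()
E
python3 - <<'E'
from rig import manip as m; from h import *
r=lambda a:np.round(a,4)
o=down(ST[2]); a=stand((-.0553,.001,.20))
print(r(m.ik(a,o)), m.ik(stand((-.05,0,.165)),o) is not None, m.ik(stand((-.16,0,.29)),o) is not None, m.ik([.508,.352,.3],down(-.12)) is not None)
m.set_gripper(.05,5)
m.move_pose(a,o)
print(m.read_time(), r(m.read_force()))
print(m.move_l(stand((-.0553,.001,.105)),max_force=8,vel=.1), r(m.read_tool_pos()))
f0=m.read_force(); m.set_gripper(0.0,5); m.dwell(.2)
print(m.read_time(),r(m.read_opening()),r(m.read_force()-f0),r(m.read_tool_pos()),m.read_grasp_force())
for n in("top","side"):
    c=m.capture(n); save(c,n+'1')
t=load('top1');s=load('side1')
def crop(c,x,y): return cv2.resize(c["image"][y:y+75,x:x+100],(400,300),interpolation=cv2.INTER_CUBIC)
cv2.imwrite('pics/c1.png',np.hstack([crop(t,325,165),crop(s,355,220)]))
E
```

```text
[-0.5368  0.256   0.4351  1.5406 -0.1092  1.3691  1.4261] True True True
3.3417 [ 0.735   0.4102 -0.2239]
False [0.6122 0.0827 0.1058]
5.7 0.0003 [-1.1851 -0.5389 -0.3639] [0.6115 0.0827 0.105 ] 0.0
```

View pics/c1.png

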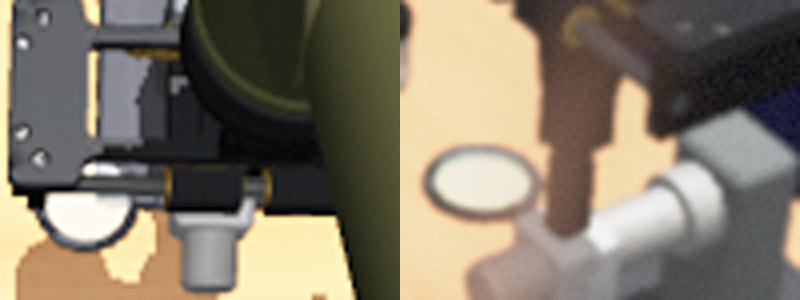

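```bash
python3 - <<'E'
from rig import manip as m; from h import *
t=load('top1');s=load('side1')
p=m.read_tool_pos();print(tostand(p),m.read_opening(),m.read_orientation(),down(ST[2]))
tt=proj(t,p)[0];ss=proj(s,p)[0]
print('tcp top crop',(tt-[325,165])*4,'side crop',(ss-[355,220])*4)
for P in((-.0553,.001,.132),(-.0553,0.001,.097),(-.0633,.001,.097),(-.098,0,.08),(-.006,0,.098)): print(P,(proj(t,stand(P))[0]-[325,165])*4,(proj(s,stand(P))[0]-[355,220])*4)
def q(c,x,y): return cv2.resize(c["image"][y:y+100,x:x+133],(800,600),interpolation=cv2.INTER_CUBIC)
m.move_l(p+[0,0,.06],vel=.15)
s=m.capture("side");save(s,'side2');a=q(s,330,200)
cv2.imwrite('pics/c2.png',a)
E
```

```text
[-0.05530634  0.0009991   0.10499795] 0.0005630151886450897 [-8.23320351e-02 -3.14047223e+00 -2.07803872e-05] [8.23003111e-02 3.14051446e+00 1.92301049e-16]
tcp top crop [215.70348491 186.07565776] side crop [168.37464124 206.91160061]
(-0.0553, 0.001, 0.132) [223.17728886 170.58881928] [172.61725601 151.52634256]
(-0.0553, 0.001, 0.097) [213.57542442 190.46261472] [167.15414381 222.93054418]
(-0.0633, 0.001, 0.097) [213.51339877 207.79364182] [150.63366083 229.96073604]
(-0.098, 0, 0.08) [211.04285631 291.08176505] [ 77.33529912 296.22147044]
(-0.006, 0, 0.098) [216.45402028  84.27621979] [267.96392664 180.05835006]
```

View pics/c2.png

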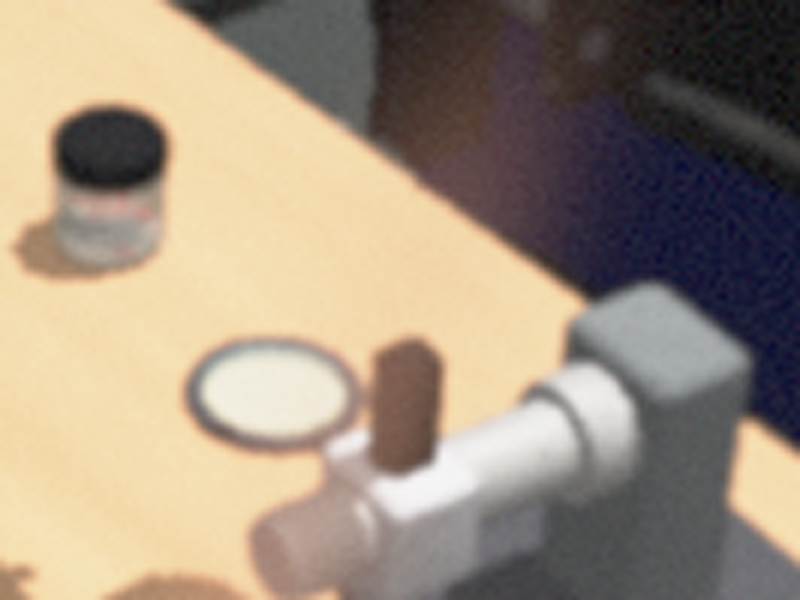

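The tab stands where predicted, at (405,390) in this crop, but the fingers shut without catching it and their tips are hard to make out. I'll compare the tips with the reported TCP.

```bash
python3 - <<'E'
from rig import manip as m; from h import *
print(tostand(m.read_tool_pos()),m.read_opening(),m.read_time())
m.set_gripper(.05,5); print(m.read_opening(),m.read_grasp_force(),m.read_time())
s=m.capture("side");t=m.capture("top")
p=m.read_tool_pos();y=R.from_rotvec(m.read_orientation()).as_matrix()[:,1]
def q(c,x,y0):
    im=c["image"].copy(); im=cv2.convertScaleAbs((im/255.)**.6*255)
    a=cv2.resize(im[y0:y0+150,x:x+100],(400,600),interpolation=cv2.INTER_CUBIC)
    for d in(-.025,.025):
        u=(proj(c,p+y*d)[0]-[x,y0]+.5)*4; print(u); cv2.circle(a,tuple(int(v) for v in u),5,(0,0,255),1)
    return a
cv2.imwrite('pics/c3.png',np.hstack([q(t,325,120),q(s,350,180)]))
E
```

```text
[-0.05610528  0.00095753  0.16377041] 0.0004210571640024523 6.4
0.04988691571867968 0.0 7.4583
[295.51778335 333.6611889 ]
[174.56999162 330.92289683]
[241.50140418 276.90020077]
[159.87329821 210.56322831]
```

View pics/c3.png

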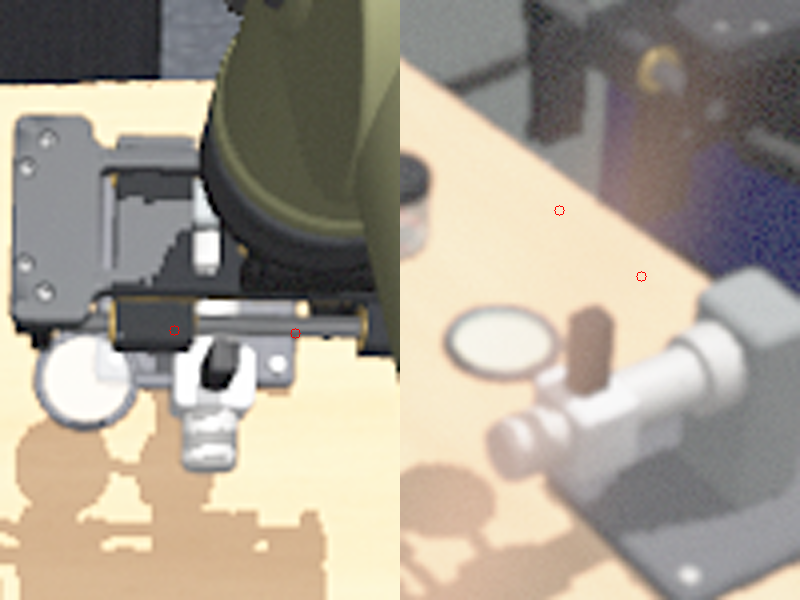

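In c3 the fingertips sit at about (555,143) and (655,205). The reported TCP projects about 65 px lower, which is roughly 30 mm. A touch on the column top, 104 mm high, will show whether the tool height is really offset.

```bash
python3 - <<'E'
from rig import manip as m; from h import *
m.set_gripper(0,5)
p=m.read_tool_pos()
m.move_l(stand((.027,0,.17)),vel=.2)
hit=m.move_l(stand((.027,0,.075)),vel=.05,max_force=5)
print(hit,tostand(m.read_tool_pos()),m.read_force(),m.read_time())
s=m.capture("side");t=m.capture("top");save(s,'side4');save(t,'top4')
pp=m.read_tool_pos()
def q(c,x,y0):
    im=cv2.convertScaleAbs((c["image"]/255.)**.6*255)
    a=cv2.resize(im[y0:y0+150,x:x+100],(400,600),interpolation=cv2.INTER_CUBIC)
    u=(proj(c,pp)[0]-[x,y0]+.5)*4; print(u); cv2.circle(a,tuple(int(v) for v in u),5,(0,0,255),1)
    return a
cv2.imwrite('pics/c4.png',np.hstack([q(t,325,100),q(s,380,150)]))
E
```

```text
False [2.72063342e-02 3.34438627e-05 7.53444326e-02] [-0.69355054  0.00557565  1.43054218] 11.225
[212.88366696 292.64486646]
[228.35109013 478.76321802]
```

View pics/c4.png

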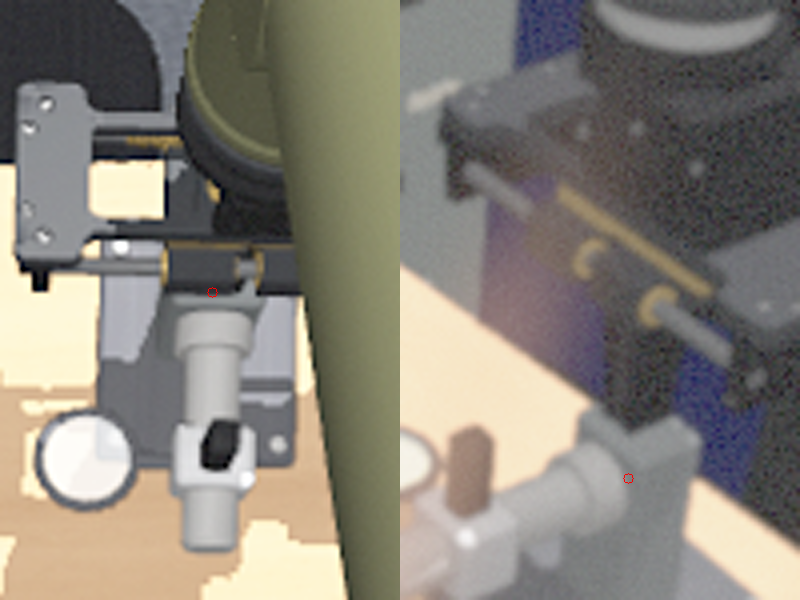

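The shut tips end at about (635,425) in the side crop, just at the column's top face, even though the reported z is 0.075. So the tips really are about 30 mm higher than reported. I'll keep descending to the touch for an exact offset.

```bash
python3 - <<'E'
from rig import manip as m; from h import *
f0=m.read_force()
hit=m.move_l(stand((.027,0,.045)),vel=.03,max_force=4)
p=tostand(m.read_tool_pos());print(hit,p,m.read_force()-f0,m.read_time())
m.move_l(stand((.027,0,p[2]+.03)),vel=.15)
E
```

```text
True [2.72698745e-02 2.15617662e-05 7.28479600e-02] [0.15417425 1.84033506 5.31664356] 11.6667
```

The touch came at a reported 0.0728, so the true tip is the reported z plus 0.031. I'll correct every height by that and grip the tab.

```bash
cat >> h.py <<'E'
DZ=.031
def tip(P):  # stand coords of true tip -> command
    w=stand(P); w[2]-=DZ; return w
E
python3 - <<'E'
from rig import manip as m; from h import *
r=lambda a:np.round(a,4)
m.move_l(tip((.02,.0,.15)),vel=.2); m.set_gripper(.05,5)
m.move_l(tip((-.0553,.001,.15)),vel=.2)
print(m.move_l(tip((-.0553,.001,.107)),vel=.1,max_force=6))
m.dwell(.2);f0=m.read_force();m.set_gripper(0,5);m.dwell(.2)
print(m.read_opening(),m.read_grasp_force(),r(m.read_force()-f0),r(tostand(m.read_tool_pos())),m.read_time())
if m.read_opening()>.01:
    m.set_gripper(0,15); f0=m.read_force()
    hit=m.move_l(tip((-.0553+.045,.001,.107)),vel=.04,max_force=9)
    print(hit,r(tostand(m.read_tool_pos())),r(m.read_force()-f0),m.read_time(),m.read_opening())
E
```

```text
False
0.013905815368086322 4.997616120963357 [0.043  0.5933 0.1531] [-0.0553  0.0011  0.076 ] 15.5417
True [-0.0182  0.0005  0.076 ] [-3.0276 -0.6898  4.0575] 16.6417 0.014190958011565693
```

```bash
python3 - <<'E'
from rig import manip as m; from h import *
r=lambda a:np.round(a,4)
p=tostand(m.read_tool_pos());f0=m.read_force();print(r(f0))
hit=m.move_l(stand(p+[.012,0,0]),vel=.03,max_force=12)
print(hit,r(tostand(m.read_tool_pos())),r(m.read_force()-f0),m.read_time()); m.dwell(.3)
print(r(tostand(m.read_tool_pos())),r(m.read_force()-f0)); f1=m.read_force()
m.set_gripper(.05); m.dwell(.2); print(r(tostand(m.read_tool_pos())),'release df',r(m.read_force()-f1))
m.move_l(tip((-.018,.0,.16)),vel=.2)
c=m.capture("side");save(c,"side5");print(m.read_time())
cv2.imwrite('pics/c5.png',cv2.resize(c["image"][220:320,350:483],(800,600),interpolation=cv2.INTER_CUBIC))
E
```

```text
[-2.1383  0.1909  4.6147]
True [-0.0183  0.0005  0.0758] [ 1.3352 -0.7066 -0.185 ] 16.9167
[-0.0183  0.0005  0.0759] [ 4.0889  0.1784 -0.8196]
[-0.0196  0.0003  0.0752] release df [-2.4354 -0.2487 -3.715 ]
18.7667
```

View pics/c5.png

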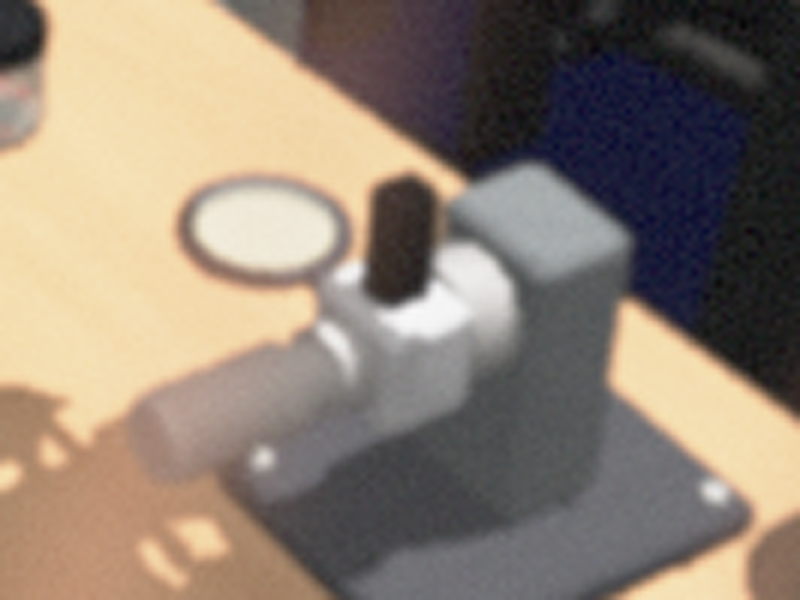

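The crop shows the carriage block against the shoulder at (470,290), with the bar's end at (155,440). Releasing the tab dragged the fingers back by about 1 mm, so I'll give one more push with shut fingers before going to the pliers.

```bash
python3 - <<'E'
from rig import manip as m; from h import *
r=lambda a:np.round(a,4)
m.move_l(tip((-.055,.0005,.145)),vel=.25); m.set_gripper(0,10)
m.move_l(tip((-.055,.0005,.107)),vel=.15); m.dwell(.1)
f0=m.read_force()
hit=m.move_l(tip((-.025,.0005,.107)),vel=.04,max_force=10)
print(hit,r(tostand(m.read_tool_pos())),r(m.read_force()-f0),m.read_time()); 
m.dwell(.2);print(r(tostand(m.read_tool_pos())),r(m.read_force()-f0))
p=tostand(m.read_tool_pos())
m.move_l(stand(p+[-.015,0,0]),vel=.15); m.move_l(tip((-.06,.0005,.21)),vel=.25)
m.set_gripper(.085)
a=np.array([.508,.3522]);o=down(-.115)
m.move_pose([*a,.22-DZ],o)
print(r(m.read_tool_pos()),m.read_time()); f0=m.read_force()
print(m.move_l([*a,.125-DZ],vel=.15,max_force=6),r(m.read_tool_pos()),r(m.read_force()-f0),m.read_time())
s=m.capture("side");t=m.capture("top");save(s,'side6')
q=lambda c,x,y:cv2.resize(c["image"][y:y+120,x:x+80],(400,600),interpolation=cv2.INTER_CUBIC)
cv2.imwrite('pics/c6.png',np.hstack([q(t,190,210),q(s,215,150)]))
E
```

```text
True [-0.039   0.0006  0.0754] [-0.7068  0.6959 -0.4598] 21.1417
[-0.0394  0.0005  0.0752] [-0.2881  0.803  -1.6554]
[0.5094 0.3501 0.1891] 24.7583
False [0.5089 0.3521 0.0949] [-0.6214  1.5181  0.0915] 25.5417
```

View pics/c6.png

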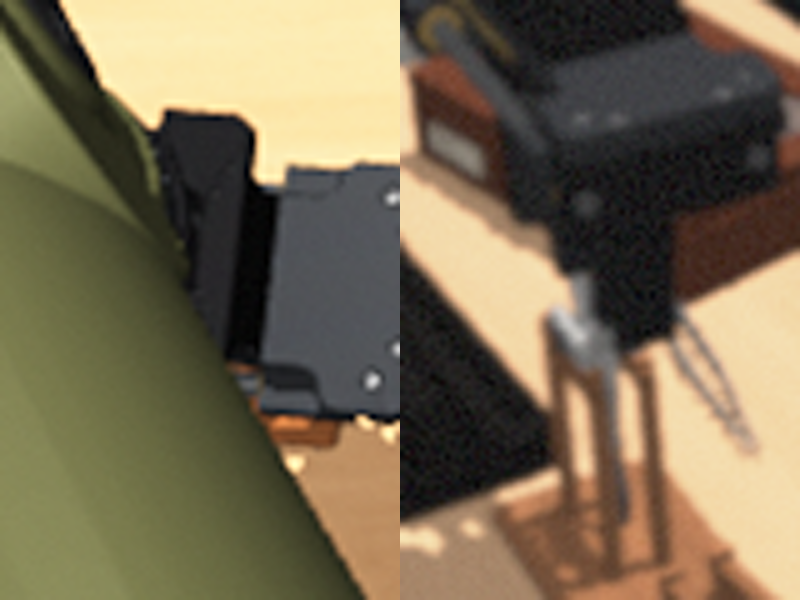

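The pads stand either side of the handles, above the cheeks at (585,330). Before gripping, I'll check by image registration whether the last push moved the carriage.

```bash
python3 - <<'E'
from h import *
a,b=[cv2.cvtColor(load(n)["image"],cv2.COLOR_BGR2GRAY).astype(np.float32) for n in('side5','side6')]
for n,(x,y,w,h) in dict(tab=(404,246,26,30),block=(400,245,36,50),column=(430,245,30,60),plate=(450,290,30,25)).items():
    A,B=a[y:y+h,x:x+w],b[y:y+h,x:x+w]
    s,r=cv2.phaseCorrelate(A,B,cv2.createHanningWindow((w,h),cv2.CV_32F))
    M=np.eye(2,3,dtype=np.float32)
    try: cc,M=cv2.findTransformECC(A,B,M,cv2.MOTION_TRANSLATION,(3,100,1e-5),None,3)
    except Exception as e: cc=0
    print(n,np.round(s,2),round(r,2),np.round(M[:,2],2),round(cc,3))
c=load('side5')
for x in(-.0205,-.0215): print(proj(c,stand((x,0,.12)))[0])
E
```

```text
tab [0.82 0.2 ] 0.93 [-0.04 -0.02] 0.992
block [ 0.06 -0.07] 0.91 [-0.21  0.23] 0.994
column [-0.05 -0.09] 1.11 [0.01 0.02] 1.0
plate [0.08 0.43] 1.02 [ 0.02 -0.03] 1.0
[415.92062697 257.00507111]
[415.41642533 257.21517408]
```

The tab did not move (0.04 px) under a 10 N push, so the carriage is home. Next I'll squeeze and lift.

```bash
python3 - <<'E'
from rig import manip as m; from h import *
r=lambda a:np.round(a,4)
f0=m.read_force(); m.set_gripper(.045,10); print(m.read_opening(),m.read_grasp_force(),r(m.read_force()-f0))
m.set_gripper(0,24); m.dwell(.2)
print(m.read_opening(),m.read_grasp_force(),r(m.read_force()-f0),r(m.read_tool_pos()),m.read_time())
p=m.read_tool_pos()
hit=m.move_l(p+[0,0,.125],vel=.15,max_force=15)
print(hit,m.read_opening(),r(m.read_force()-f0),r(m.read_tool_pos()),m.read_time())
c=m.capture("side");save(c,'side7');t=m.capture("top");save(t,'top7')
g=m.read_tool_pos(); print(proj(c,[g+[0,0,DZ],g+[0,0,DZ-.02],g+[0,0,DZ-.083]]))
cv2.imwrite('pics/c7.png',cv2.resize(c["image"][100:250,180:380],(800,600),interpolation=cv2.INTER_CUBIC))
E
```

```text
0.04484074263956963 5.17312019329438 [0.0298 0.4984 6.8699]
0.03538657905073663 24.0014323485957 [-2.5344  0.8843  8.9062] [0.5089 0.3543 0.0967] 27.1417
False 0.03543863692535951 [-0.8983 -0.3663 -1.2853] [0.5083 0.3538 0.2202] 28.1417
[[245.9941517  140.1783311 ]
 [247.05625733 151.12222884]
 [250.29126995 184.06469126]]
```

View pics/c7.png

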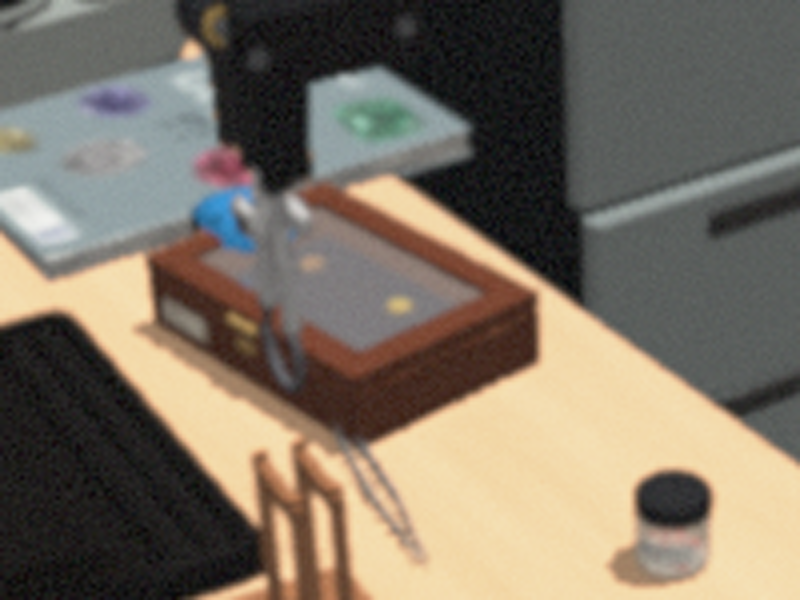

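The pliers are held by the handles (opening 35.4 mm, 24 N). The spread ring hangs at about (285,355) in the crop, well clear of the rest's frames. Now I'll go in front of the bar's free end.

```bash
python3 - <<'E'
from rig import manip as m; from h import *
r=lambda a:np.round(a,4)
o=down(ST[2])
m.move_pose(stand((-.14,.0005,.215)),o); print(m.read_time())
m.move_l(stand((-.14,.0005,.1357)),vel=.15); m.dwell(.2)
print(r(tostand(m.read_tool_pos())),m.read_opening(),m.read_time(),r(m.read_force()))
c=m.capture("side");save(c,'side8');t=m.capture("top");save(t,'top8')
q=lambda c,x,y:cv2.resize(c["image"][y:y+100,x:x+66],(396,600),interpolation=cv2.INTER_CUBIC)
P=[stand((-.14,0,z)) for z in(.0615,.0985)]+[stand((-.14,y,.08)) for y in(.0187,-.0187)]+[stand((-.098,0,.08))]
print('side',r((proj(c,P)-[330,220]+.5)*6)); print('top',r((proj(t,P)-[345,190]+.5)*6))
cv2.imwrite('pics/c8.png',np.hstack([q(t,345,190),q(c,330,220)]))
E
```

```text
29.2833
[-0.1391  0.0008  0.1369] 0.03488501932777501 30.1583 [ 0.0344 -0.3108 -0.5753]
side [[131.6621 560.1887]
 [133.7181 450.6827]
 [ 92.2358 464.7925]
 [174.2597 548.6357]
 [269.0029 447.3322]]
top [[192.0708 435.8572]
 [206.4774 417.7184]
 [136.6586 425.3996]
 [261.6562 428.5604]
 [199.5643 289.6226]]
```

View pics/c8.png

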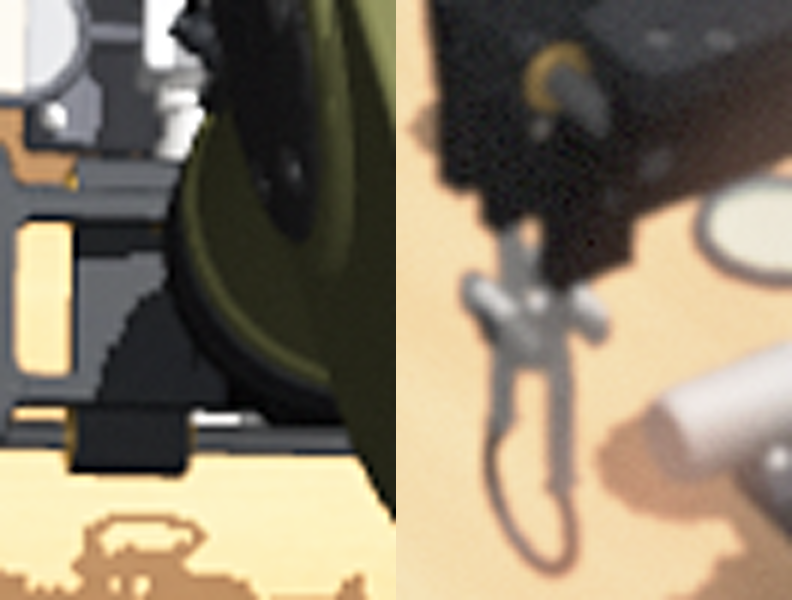

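The ring's outline spans (486–577, to 576) in the side crop, within 1 px of prediction. The bar's end face is near (672,440). I'll insert with force monitoring.

```bash
python3 - <<'E'
from rig import manip as m; from h import *
r=lambda a:np.round(a,4)
f0=m.read_force()
hit=m.move_l(stand((-.092,.0005,.1357)),vel=.06,max_force=4)
print(hit,r(tostand(m.read_tool_pos())),r(m.read_force()-f0),m.read_time())
if not hit:
    hit=m.move_l(stand((-.05,.0005,.1357)),vel=.07,max_force=4)
    print(hit,r(tostand(m.read_tool_pos())),r(m.read_force()-f0),m.read_time(),m.read_opening())
E
```

```text
False [-0.0923  0.0005  0.1356] [ 0.1387 -0.4039  0.2188] 31.2083
False [-0.0503  0.0004  0.1355] [0.757  0.0087 0.77  ] 31.9583 0.03538842775847292
```

```bash
python3 - <<'E'
from rig import manip as m; from h import *
r=lambda a:np.round(a,4)
c0=np.array([-.05,.0005,.1357]); res={}
for ax in(1,2):
    for s in(1,-1):
        m.move_l(stand(c0),vel=.05); m.dwell(.15); d=np.zeros(3); d[ax]=s*.009
        f0=m.read_force(); hit=m.move_l(stand(c0+d),vel=.018,max_force=2.5)
        res[ax,s]=tostand(m.read_tool_pos())[ax]; print(ax,s,hit,r(tostand(m.read_tool_pos())),r(m.read_force()-f0),m.read_time())
    c0[ax]=(res[ax,1]+res[ax,-1])/2
m.move_l(stand(c0),vel=.05); m.dwell(.2)
print(r(c0),r(tostand(m.read_tool_pos())),r(m.read_force()),m.read_opening(),m.read_time())
c=m.capture("side");save(c,'side9')
cv2.imwrite('pics/c9.png',cv2.resize(c["image"][200:300,350:483],(800,600),interpolation=cv2.INTER_CUBIC))
E
```

```text
1 1 True [-0.0505  0.0074  0.1348] [-0.0047 -1.1495  0.0981] 32.825
1 -1 True [-0.0505 -0.005   0.135 ] [-0.4747  1.7395  0.3704] 33.6833
2 1 True [-0.0509  0.0009  0.1411] [-0.037  -0.1811 -0.4796] 34.525
2 -1 False [-0.05    0.0012  0.1267] [0.0159 0.2136 0.7919] 35.575
[-0.05    0.0012  0.1339] [-0.0501  0.0012  0.1338] [-0.0804  0.4734 -0.8933] 0.03511546763506104 36.0667
```

View pics/c9.png

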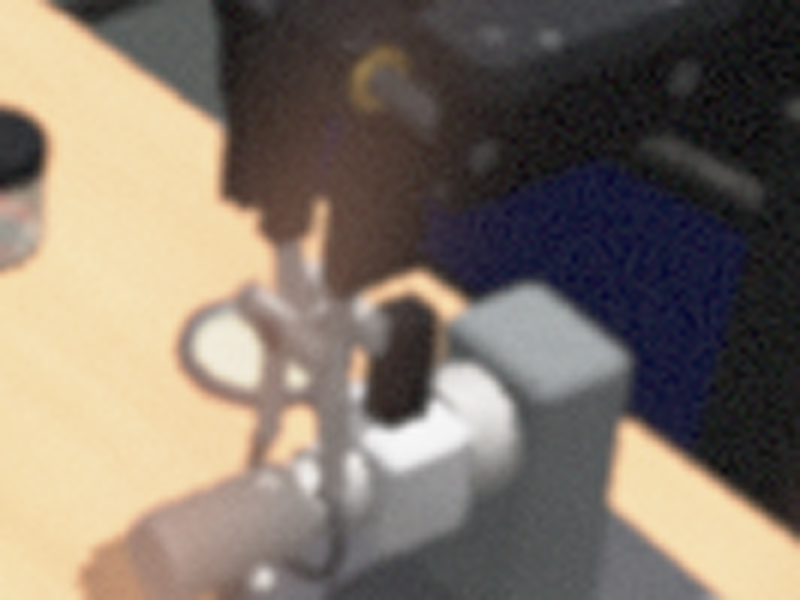

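The side contacts at +7.4 and −5.0 mm give a half range of 6.2 mm, which matches the 21 mm groove, so the ring is in the groove plane. The bar's y centre is +1.2 mm. The upward contact at 0.1411 puts the z centre at about 0.135. I'll set the final pose, check it and hand in.

```bash
python3 - <<'E'
from rig import manip as m; from h import *
r=lambda a:np.round(a,4)
m.move_l(stand((-.05,.0012,.135)),vel=.03); m.dwell(.4)
print(r(tostand(m.read_tool_pos())),r(m.read_force()),m.read_opening(),m.read_grasp_force(),m.read_time())
c=m.capture("side"); P=[stand((-.05,.0007+.0187*np.cos(a),.08+.0187*np.sin(a))) for a in np.linspace(-3.14,0,13)]
im=cv2.resize(c["image"][240:310,370:463],(797,600),interpolation=cv2.INTER_CUBIC)
for u in proj(c,P): cv2.circle(im,tuple(int(v) for v in (u-[370,240]+.5)*8.57),3,(0,0,255),1)
cv2.imwrite('pics/c10.png',im)
E
```

```text
[-0.05    0.0012  0.135 ] [ 0.6533  0.0389 -1.022 ] 0.03538912050612882 23.999815993738594 36.7667
```

View pics/c10.png

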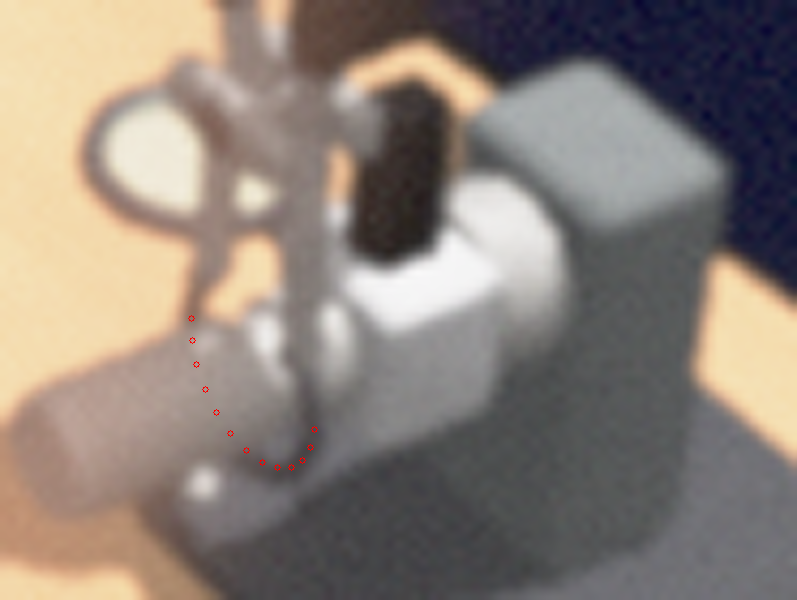

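The ring's visible wire, with its bottom at (285,465) and right side at (312,425), lies on the predicted circle round the groove. The carriage is against the shoulder at (500,270), and there is no load on the ring. Handing in.

```bash
python3 -c "
from rig import manip as m
print(m.close_job())"
```

```text
the job is handed in; nothing more can be done
None
```

I handed the job in at about 37 s with the carriage home against the shoulder and the ring held fully spread round the bar at the groove with no contact felt; its position along the bar was checked only by camera, and no verdict came back.

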